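# Lock the card carriage and hold a gaping spring clip over the card edge

## Task

Turn the clamp knob on the card stand clockwise until it is tight, so that the carriage with the upright card stays locked where it stands. Then take the big spring clip off its rack by squeezing its handles, and hold it wide open, upright and squarely straddling the middle of the card's top edge, one jaw on each side well below the edge and neither touching the card, so that I can tuck the braid in. Finish while still holding it there, squeezed and still; do not shift the carriage, bump the card hard, or disturb the other things on the table.

Things in the scene. Friction and masses are not known exactly. Their poses are not given: they have to be found in the camera images.
- clip: Big white plastic spring clip (not the small clear ones), 92 mm tall, 100 g, parked upright, jaws down, on the rack's strip. Origin on its mid-plane, level with the shut jaw tips. z up from jaws to handles; x: the line along which jaws open and handles are squeezed; y: pivot axis. Jaws 34 mm wide (y), 20 mm over both when shut. 9 mm thick pivot pin 50 mm above the origin.
- clip_handles (a point): Point to grip on the clip, midway between its two handle plates, 77 mm above the clip's origin, axes as the clip. The plates (26 mm wide in y, 5 mm thick, tops at 92 mm) lean apart, 42 mm over their outer faces at the top; squeezed along x to the stop these faces are parallel, 20 mm apart. Fully open, the jaw tips sit up to 5 mm above the clip's origin; the mid-plane stays put.
- clip_a (a joint): Opening of the jaw on the +x side from the mid-plane, rad: 0 shut with 1.6 mm between the jaws, about 0.05 as parked, 0.3 at the stop with 30 mm between the jaw tips. The spring takes about 4 N on each handle to start and 9 N at the stop: a 20 N grip opens it fully; it springs shut when let go.
- clip_b (a joint): The same as clip_a, for the jaw on the -x side.
- rack: Fixed clip rack: wooden base 100 x 240 x 12 mm, with an upright aluminium strip 5 mm thick, 230 mm long, top 38 mm above the table, along its y axis. Origin at the centre of its underside, z up. The big clip grips the strip, jaw tips on the base, x along the rack's x, within 35 mm of the middle; small clear clips are fixed near the ends. Lift the squeezed clip straight up.
- carriage: Carriage of the card stand: aluminium slide 74 x 240 mm, top face 38 mm above the table, on a steel rail along its y axis. Slides along y with about 2 N while the knob is loose; jammed against pushes of up to about 8 N when the knob is tight. Origin at table height; x across the card, y along it, z up. Carries the card (+y part) and the knob (-y part).
- stand: Fixed base of the card stand, 90 x 340 mm, with the rail on it. Origin at the centre of its underside, axes as the carriage.
- card_edge (a point): Middle of the top edge of the upright cardboard card: 3 mm thick (x), 100 mm long (y), top edge 105 mm above the table, free for 55 mm below that edge, where two low steel ribs hold it. Axes as the carriage: x across the card, y along its edge, z up.
- knob (a joint): Angle of the clamp knob, rad: grows as it turns clockwise seen from above; starts at 0 to 0.35 (loose), begins to jam at about 0.75, stop at 1.3 (tight). Stays where it is left. Turning takes up to about 0.2 N m.
- knob_grip (a point): On the axis of the black clamp knob, at the height to grip, 62 mm above the table. The knob: a round foot 38 mm across and on it a bar grip 46 mm long, 15 mm thick, 24 mm tall, top 72 mm above the table. x: along the bar (turns with the knob; at knob angle 0 it is the carriage's x); z up. The axis is 90 mm from the near end of the card, at (-22, -90) mm in the carriage's frame.
- spool: Bystander: wooden thread spool, 40 mm across, 48 mm tall, in front of the stand. Origin at the centre of its underside. Leave alone.
- small_clip: Bystander: small clear sewing clip lying in front of the rack, 30 mm long. Origin at the centre of its underside. Leave alone.
- tin: Bystander: open dark tin, 100 x 140 x 32 mm. Origin at the centre of its underside. Leave alone.
- jar: Bystander: glass jar, 64 mm across, 85 mm tall. Origin at the centre of its underside. Leave alone.
- tape: Bystander: round tape measure, 54 mm across, 20 mm tall. Origin at the centre of its underside. Leave alone.
- scissors: Bystander: scissors lying flat, about 220 mm long, 10 mm thick. Origin at the centre of its underside. Leave alone.
Things that resemble listed ones, but are neither listed nor needed, are in the scene too. Of the things like the clip, leave any that is brown or pink; of the rest the smaller one is meant.

How it is judged (in metres and radians):
On the way, in this order (a step that is already met when the one before it is completed fails the run):
1. the clamp knob is turned tight while the clip is still on its rack (value of joint knob above 1.1 rad and z of clip in the frame of rack below 0.03 m), for 0.2 s.
2. the big clip is lifted off its rack, squeezed open between the fingers (contact force between the fingers and clip above 2 N and value of joint each of clip_a, clip_b above 0.2 rad and z of clip in the frame of rack above 0.05 m), for 0.2 s.
At the end, for the whole second after the job is handed in: Knob above 1.1 rad. Clip held (over 2 N), jaws open over 0.2 rad each, still, upright and square to the card within 0.2 rad; its origin 8 to 42 mm below the card edge, within 7 mm of the card plane and 25 mm of the edge middle; no contact with card, carriage (0.5 N) or rack (value of joint knob above 1.1 rad and contact force between the fingers and clip above 2 N and value of joint each of clip_a, clip_b above 0.2 rad and x of clip in the frame of card_edge between -0.007 and 0.007 m and y of clip in the frame of card_edge between -0.025 and 0.025 m and z of clip in the frame of card_edge between -0.042 and -0.008 m and angle between clip's own z axis and vertical below 0.2 rad and angle between the x axis of clip and the x axis of carriage, either way round below 0.2 rad and contact force between each of clip, the fingers and carriage below 0.5 N and contact force between clip and rack below 0.1 N and linear speed of clip below 0.02 m/s); the arm keeps its last pose, push and grip.
It fails at once if the carriage is shifted by more than 15 mm (distance of carriage from where it was at the start of the episode above 0.015 m).
It fails at once if the clip is knocked hard against the card or carriage (over 15 N) (contact force between clip and carriage above 15 N).
It fails at once if a bystander is moved by more than 30 mm (distance of any of spool, small_clip, tin, jar, tape, scissors from where it was at the start of the episode above 0.03 m).
It also fails if it takes over 53 s, if anything falls off the work surface, if the arm or the gripper's body presses on something with over 40 N, if the wrist force passes 120 N, or if a joint passes its speed limit or range.

## Robot

A 6-joint arm with a two-finger parallel gripper is mounted at the origin on the work surface. World frame = base frame: x ahead of the robot, y to its left, z up, the work surface at z = 0. Lengths are in mm, angles in degrees, forces in N, time in s.
With the tool pointing down it reaches from about 300 to 850 mm from the base axis. Payload 4.2 kg.
Tool frame: the origin (TCP) lies between the finger pads; the fingertips stand 22 mm ahead of it and the grasp point (between the pads) lies 3 mm ahead of it; z points along the fingers, y is the direction in which the jaws open and shut (so a half turn about z gives the same grasp; the last joint's range is limited). The gripper opens to 91 mm and grips with 3 to 60 N. Pads are 32 mm wide; open, the fingers measure 118 mm over their backs; the gripper's body (76 mm by 178 mm) begins 60 mm behind the grasp point.
Start: joints at [-69.442, 18.312, 89.639, -0, 72.044, -1.146], TCP at [212.642, -534.251, 235.976] pointing down, gripper open.
Joint ranges: [-177.97, 177.97], [-48.28, 115.42], [12.27, 149.76], [-77.06, 257.06], [2.81, 150.46], [-146.56, 146.56]. Speed limits (degrees/s): [147.25, 147.25, 180, 180, 180, 180].

## Interface

Orientations are given as [roll, pitch, yaw] about the fixed x, y, z axes, in that order (R = Rz(yaw) Ry(pitch) Rx(roll)).
In Python, from workcell import * gives the robot as it stands.
- The arm moves only by the shell command python3 -m jog 'ROWS' [OPENING] [FORCE]. ROWS is text: rows parted by semicolons, each of 6 numbers parted by spaces: the shift along the tool's x, y, z in units of 0.5 m (1.0 is 0.5 m), then the turn, a rotation vector about the tool's x, y, z in units of pi/2 rad (1.0 is pi/2 rad). A call has 1 to 20 rows; each row is the pose to reach, as a shift and turn from the pose measured when the call began, along the tool's axes at that moment; what a row does not reach only later rows make up. A row lasts 1/12 s, in which the tool goes at most 41.7 mm and 7.16 degrees, less where a joint would pass 70% of its speed; a pose out of reach is approached as far as the arm can. A call with a number of a shift or a turn outside -1 to 1 is refused whole. A call with a gripper value outside its range is refused whole. OPENING is the opening, from -1 (shut) to 1 (fully open), set as the call begins (- or left out, the last holds). The fingers move at their own pace and stop on an object; FORCE is the grip in N (left out, the last holds). Time passes only in rows, so rows that repeat a pose let the fingers close. It gives the time, the measured TCP pose, the force and the opening at its end, in the units of the state.
- state(): the state, without advancing time (a new reading comes with each control period).
- grab_frame(name): name is "scene" or "top"; returns the picture (400x640x3 uint8, red, green, blue); there is no depth.
- calibration(name): a dict with "mtx" (3x3 intrinsics, pixels), "distortion" ([k1, k2, p1, p2, k3] as OpenCV has them; the pictures are not rectified), "rvec" (rotation vector, rad) and "tvec" (3), from world to camera coordinates, as OpenCV has them. Camera axes: x right, y down, z forward; pixel columns grow to the right and rows downward; lengths in mm; the calibration is good to about 2 mm. A picture is of the moment at which its call begins. calibration takes no time and is no camera call.
- job_done(): hands the job in, once; it reports no verdict.
Trained networks look in the newest picture that a camera, given by its name, has taken for a name from the list of things; names that differ only in an ending like _2 or _b are one class to them, and where a whole thing is asked for, a point or a joint stands for the part that bears it (a point fixed in the world has none). Each returns a list of dicts, best first, with "confidence" (0 to 1); they miss things now and then, are a little off and sometimes report something else, mostly with a low value. They report only what shows in the picture. A call takes as long as a camera call. They do not tell look-alikes from the thing itself.
- spot_in(query, camera): "rect" ([left, top, right, bottom] in pixels, round what is visible of it).
- tip_of(query, camera): "location" ([column, row] in pixels: a listed point, or the origin of a listed thing).
The state is a dict: "time_s": time; "qpos": joint angles; "qvel": joint speeds; "effort": joint torques, N m; "ee_pos": TCP position; "ee_rot": TCP orientation; "force": force on the tool from outside, world axes, zero at the start; "torque": the same for the moment, N m; "gripper_width": finger opening in mm.
Only numpy, scipy, OpenCV 4.12 (cv2) and the standard library are available. Lean on these libraries where they do the work, as an engineer would, in place of code of your own. Each camera call takes 0.05 s, during which the arm holds its last target. There are 200 camera calls.

## Working session

There is one attempt and no reset: what is moved stays moved. The work goes in short steps, Python scripts to look and compute and a shell command to move; the robot and the scene stay as the last step left them, time stands still between calls to the robot, and variables do not carry over. Pictures are saved under pics/ and viewed, about 8 in all and at most 12, crops included, and the job is handed in when it is done.

```bash
ls; mkdir -p pics; cat > h.py <<'E'
from workcell import *
import numpy as np, cv2
from scipy.spatial.transform import Rotation as R
def cal(n):
    c=calibration(n); return [np.array(c[k],float) for k in("mtx","distortion","rvec","tvec")]
def toz(n,uv,z):
    K,D,r,t=cal(n); Rm=cv2.Rodrigues(r)[0]
    p=cv2.undistortPoints(np.array(uv,float).reshape(1,1,2),K,D)[0,0]
    d=Rm.T@np.array([p[0],p[1],1]); o=-Rm.T@t.ravel()
    return o+d*(z-o[2])/d[2]
def px(n,P):
    K,D,r,t=cal(n); return cv2.projectPoints(np.array(P,float).reshape(-1,1,3),r,t,K,D)[0].reshape(-1,2)
def tri(uvs):
    A=[];b=[]
    for n,uv in uvs.items():
        K,D,r,t=cal(n); Rm=cv2.Rodrigues(r)[0]
        p=cv2.undistortPoints(np.array(uv,float).reshape(1,1,2),K,D)[0,0]
        d=Rm.T@np.array([p[0],p[1],1]);d/=np.linalg.norm(d);o=-Rm.T@t.ravel();M=np.eye(3)-np.outer(d,d)
        A.append(M);b.append(M@o)
    return np.linalg.solve(sum(A),sum(b))
def save(im,f,s=1,box=None):
    if box: im=im[box[1]:box[3],box[0]:box[2]]
    cv2.imwrite("pics/"+f,cv2.resize(im[:,:,::-1],None,fx=s,fy=s,interpolation=cv2.INTER_CUBIC))
E
python3 - <<'E'
from h import *
for n in("scene","top"):
    im=grab_frame(n); save(im,n+"1.png",1.25)
    K,D,r,t=cal(n); print(n,"cam",-cv2.Rodrigues(r)[0].T@t.ravel(),K[0,0])
    for q in("clip_handles","clip","rack","card_edge","knob_grip","carriage","stand","spool"):
        print(q,[(np.round(d["location"]).tolist(),round(d["confidence"],2)) for d in tip_of(q,n)][:4])
s=state();print(s["time_s"],s["ee_pos"],s["ee_rot"],s["gripper_width"])
E
```

```text
pics
scene cam [1173.79549194 1003.51384767  897.19957483] 497.5438947826561
clip_handles [([290.0, 262.0], 0.74), ([337.0, 241.0], 0.72), ([402.0, 219.0], 0.72), ([366.0, 216.0], 0.55)]
clip [([289.0, 289.0], 0.91), ([336.0, 268.0], 0.72), ([361.0, 236.0], 0.7), ([399.0, 253.0], 0.66)]
rack [([344.0, 270.0], 0.68)]
card_edge [([264.0, 174.0], 0.61)]
knob_grip [([247.0, 167.0], 0.42)]
carriage [([252.0, 195.0], 0.93), ([264.0, 174.0], 0.69), ([346.0, 270.0], 0.18)]
stand [([258.0, 196.0], 0.64)]
spool [([289.0, 190.0], 0.72), ([264.0, 172.0], 0.68), ([366.0, 258.0], 0.65)]
top cam [ 391.10062934   23.45205749 1051.92575311] 391.40861311583126
clip_handles [([265.0, 186.0], 0.75), ([264.0, 127.0], 0.73), ([265.0, 192.0], 0.72), ([242.0, 264.0], 0.64)]
clip [([272.0, 140.0], 0.81), ([298.0, 249.0], 0.77), ([252.0, 259.0], 0.72), ([272.0, 190.0], 0.6)]
rack [([263.0, 193.0], 0.82)]
card_edge [([418.0, 185.0], 0.79), ([270.0, 189.0], 0.19)]
knob_grip [([476.0, 188.0], 0.44)]
carriage [([430.0, 187.0], 0.91)]
stand [([429.0, 188.0], 0.75)]
spool [([419.0, 223.0], 0.56), ([266.0, 187.0], 0.53)]
0.9 [ 212.64476564 -534.25724966  235.99447092] [1.79992915e+02 8.28890287e-04 2.17054481e+01] 90.69931449578122
```

View pics/scene1.png

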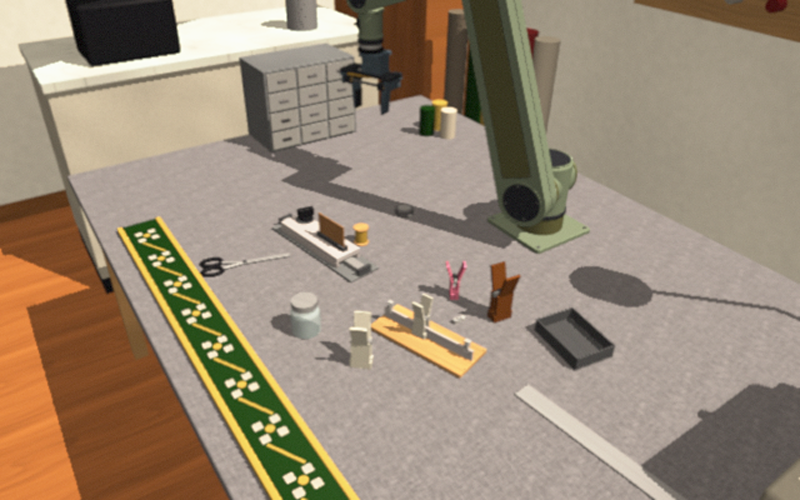

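View pics/top1.png

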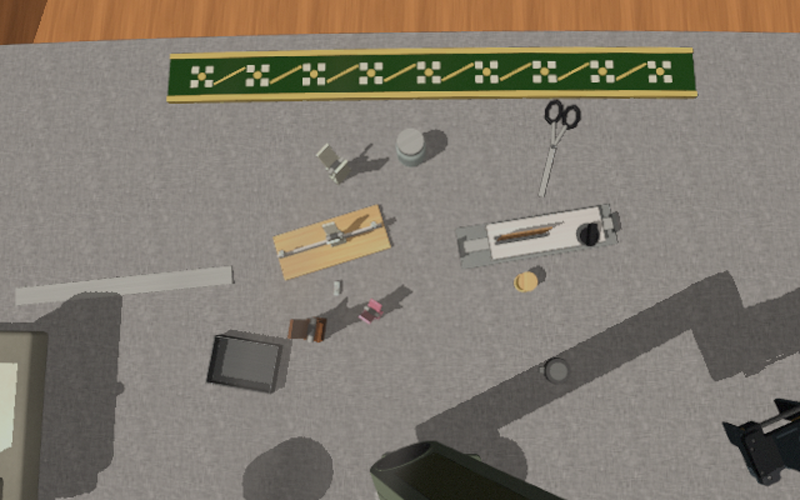

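The top view shows the rack with the white clip at about (265,187) in native pixels. A larger white look-alike stands off the rack at about (264,127). The stand is at (430,187), with the card's long side roughly along the image x axis and the black knob at its right end, about (471,187). Next I'll take enlarged crops.

```bash
python3 - <<'E'
from h import *
t=grab_frame("top"); s=grab_frame("scene")
a=cv2.resize(t[150:220,360:500],None,fx=5,fy=5,interpolation=cv2.INTER_CUBIC)[:,:700]
b=cv2.resize(t[155:230,210:320],None,fx=3,fy=3,interpolation=cv2.INTER_CUBIC)
c=cv2.resize(s[155:230,215:305],None,fx=3,fy=3,interpolation=cv2.INTER_CUBIC)
bc=np.hstack([b,c]); W=max(a.shape[1],bc.shape[1])
pad=lambda m:np.pad(m,((0,0),(0,W-m.shape[1]),(0,0)))
save(np.vstack([pad(a),pad(bc)]),"crop1.png")
print("handles tri",tri({"top":[265,186],"scene":[337,241]}).round(), "clip table pt",toz("top",[265,186],89).round(1))
print("card tri",tri({"top":[418,185],"scene":[264,174]}).round(),toz("top",[418,185],105).round(1))
print("knob",toz("top",[471,187],72).round(1),toz("top",[476,188],62).round(1),toz("scene",[247,167],62).round(1))
print("car",toz("top",[430,187],38).round(1),"rack",toz("top",[263,193],0).round(1), "stand", toz("top",[429,188],0).round(1))
E
```

```text
handles tri [549. 196.  98.] clip table pt [551.6 196.8  89. ]
card tri [ 551. -181.  113.] [ 550.2 -181.2  105. ]
knob [ 550.4 -322.    72. ] [ 549.4 -338.2   62. ] [ 536.9 -331.8   62. ]
car [ 556.1 -226.8   38. ] rack [547.1 217.9   0. ] stand [ 559.6 -233.4    0. ]
```

View pics/crop1.png

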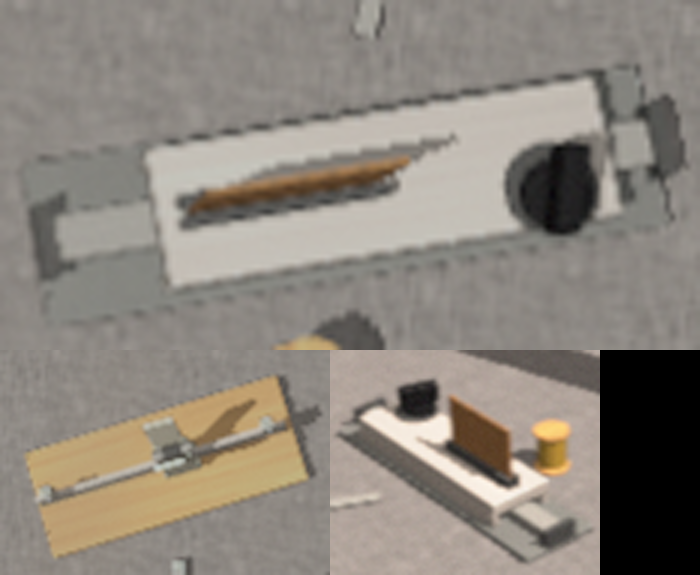

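```bash
cat > m.py <<'E'
from h import *
f=lambda p,s,o:np.array(p)/s+np.array(o)-0.5+0.5/s
T=lambda p,z:toz("top",f(p,5,(360,150)),z)[:2]
B=lambda p,z:toz("top",f(p,3,(210,155)),z)[:2]
TL,TR,BR,BL=[T(p,38) for p in((148,150),(600,78),(622,212),(172,287))]
print("car",TL.round(),TR.round(),BR.round(),BL.round(),np.linalg.norm(TL-TR),np.linalg.norm(TL-BL))
c=(TL+TR+BR+BL)/4; yv=(TL+BL-TR-BR); yv/=np.linalg.norm(yv); xv=np.array([yv[1],-yv[0]])
yaw=np.degrees(np.arctan2(xv[1],xv[0]));print("center",c,"yaw",yaw)
print("knob pred",c-22*xv-90*yv,"card pred",c+50*yv)
e1,e2=T((205,189),105),T((410,157),105);print("card ends",e1,e2,np.linalg.norm(e1-e2),(e1+e2)/2)
k1,k2=T((570,143),72),T((563,235),72);print("bar",k1,k2,np.linalg.norm(k1-k2),(k1+k2)/2,np.degrees(np.arctan2(*(k1-k2)[::-1])))
q=[B((p[0],p[1]-350),12) for p in((27,453),(277,377),(307,477),(53,557))]
print("rack",[x.round() for x in q],np.linalg.norm(q[0]-q[1]),np.linalg.norm(q[0]-q[3]))
rc=sum(q)/4;ry=q[0]+q[3]-q[1]-q[2];ry/=np.linalg.norm(ry);print("c",rc,"yaw",np.degrees(np.arctan2(-ry[0],ry[1])))
rx=np.array([ry[1],-ry[0]])
for p in((145,77),(172,69),(160,100),(197,97),(198,122),(168,125)): # candidates
    for z in(92,50,38):
        w=B(p,z)-rc;print(p,z,(w@rx).round(),(w@ry).round(),end=" | ")
    print()
E
python3 m.py
python3 - <<'E'
from h import *
t=grab_frame("top"); s=grab_frame("scene")
a=cv2.resize(t[165:205,245:290],None,fx=10,fy=10,interpolation=cv2.INTER_CUBIC)
b=cv2.resize(s[225:290,305:375],None,fx=6,fy=6,interpolation=cv2.INTER_CUBIC)[:400,:340]
save(np.hstack([a,np.pad(b,((0,400-b.shape[0]),(0,0),(0,0)))]),"clip1.png")
E
```

```text
car [ 576. -121.] [ 614. -359.] [ 543. -367.] [ 504. -132.] 241.77002439090268 73.1328944818511
center [ 559.09986576 -244.84320051] yaw 9.190168503522866
knob pred [ 551.75632675 -337.20159177] card pred [ 551.11427573 -195.48501627]
card ends [ 544.42245358 -138.58327041] [ 560.01777499 -239.13497828] 101.753918867259 [ 552.22011428 -188.85912434]
bar [ 572.92725113 -329.70393463] [ 525.88724509 -323.94480625] 47.391241051858195 [ 549.40724811 -326.82437044] -6.980010548522787
rack [array([557., 337.]), array([626., 111.]), array([534.,  83.]), array([462., 310.])] 236.6866272131089 98.01023332073125
c [544.72502073 210.4266859 ] yaw 17.201345368688376
(145, 77) 92 21.0 -3.0 | (145, 77) 50 31.0 3.0 | (145, 77) 38 34.0 5.0 | 
(172, 69) 92 21.0 -26.0 | (172, 69) 50 31.0 -21.0 | (172, 69) 38 33.0 -20.0 | 
(160, 100) 92 -1.0 -9.0 | (160, 100) 50 7.0 -4.0 | (160, 100) 38 10.0 -2.0 | 
(197, 97) 92 -8.0 -39.0 | (197, 97) 50 0.0 -35.0 | (197, 97) 38 3.0 -34.0 | 
(198, 122) 92 -29.0 -34.0 | (198, 122) 50 -21.0 -30.0 | (198, 122) 38 -19.0 -29.0 | 
(168, 125) 92 -24.0 -10.0 | (168, 125) 50 -16.0 -4.0 | (168, 125) 38 -14.0 -3.0 |
```

View pics/clip1.png

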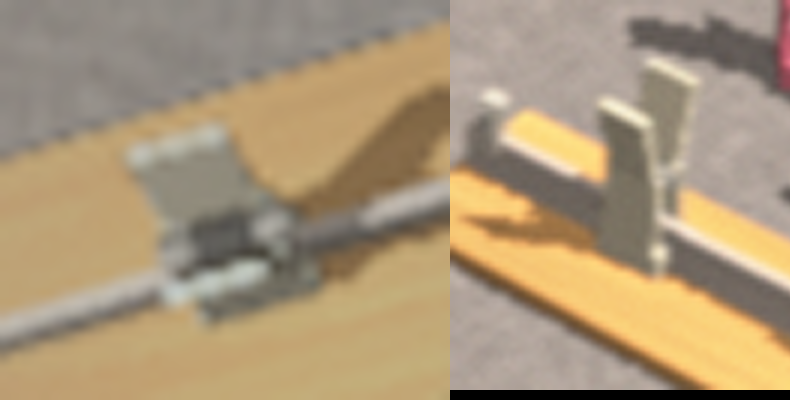

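The crop shows the handle-top edges of the clip at (128,155)–(225,130) and (165,297)–(265,268). The knob estimates disagree by about 10 mm, so I'll overlay models on the image.

```bash
cat > ov.py <<'E'
from h import *
def frame(c,yaw):
    a=np.radians(yaw);x=np.array([np.cos(a),np.sin(a),0]);y=np.array([-np.sin(a),np.cos(a),0])
    return lambda p:np.array([c[0],c[1],0])+p[0]*x+p[1]*y+np.array([0,0,p[2]])
def box(x,y,x2,y2,z1,z2,c=(0,0),a=0):
    P=np.array([(x,y),(x2,y),(x2,y2),(x,y2)],float);r=np.array([[np.cos(a),-np.sin(a)],[np.sin(a),np.cos(a)]]);P=P@r.T+c
    B=[(*p,z) for z in(z1,z2) for p in P]
    return [(B[i],B[j]) for i,j in((0,1),(1,2),(2,3),(3,0),(4,5),(5,6),(6,7),(7,4),(0,4),(1,5),(2,6),(3,7))]
def draw(n,im,segs,F,o,s,col):
    for a,b in segs:
        p=(px(n,[F(a),F(b)])-o+.5)*s-.5
        cv2.line(im,*[tuple(int(round(v*16)) for v in q) for q in p],col,1,cv2.LINE_AA,4)
def crop(n,b,s):
    return cv2.resize(grab_frame(n)[b[1]:b[3],b[0]:b[2]],None,fx=s,fy=s,interpolation=cv2.INTER_CUBIC)
E
cat > ov1.py <<'E'
from ov import *
import sys
c=np.array([float(sys.argv[1]),float(sys.argv[2])]);F=frame(c,float(sys.argv[3]));kn=float(sys.argv[4])
segs=box(-37,-120,37,120,38,38)+box(-1.5,0,1.5,100,50,105)
kb=box(-23,-7.5,23,7.5,48,72,(-22,-90),-kn)
ims=[]
for n,b,s in(("top",(372,155,498,215),6),("scene",(220,160,300,225),5)):
    im=crop(n,b,s);draw(n,im,segs,F,np.array(b[:2]),s,(0,255,0));draw(n,im,kb,F,np.array(b[:2]),s,(255,0,0));ims.append(im[:, :780])
W=max(i.shape[1] for i in ims)
save(np.vstack([np.pad(i,((0,0),(0,W-i.shape[1]),(0,0))) for i in ims])[:690],sys.argv[5],0.85)
E
python3 ov1.py 559 -241 9.2 0.26 ov1.png
```

```text
(no output)
```

View pics/ov1.png

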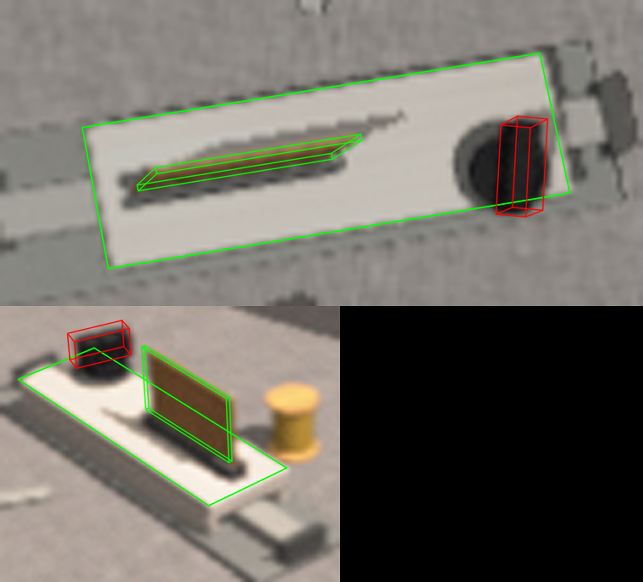

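The carriage and card outlines fit well in both views. The knob box is drawn about 5 mm off, so I'll fit it to the dark-pixel mask. The clip tops also need computing.

```bash
cat > kf.py <<'E'
from ov import *
from scipy.optimize import differential_evolution as DE
V={"top":(455,160,500,205),"scene":(225,155,262,190)}
M={};S=6
for n,b in V.items():
    im=cv2.resize(grab_frame(n)[b[1]:b[3],b[0]:b[2]],None,fx=S,fy=S,interpolation=cv2.INTER_CUBIC).max(2)
    M[n]=im
th=np.linspace(0,2*np.pi,40)
def render(p):
    x,y,a=p[:3]; F=frame((x,y),np.degrees(a)); out={}
    for n,b in V.items():
        m=np.zeros(M[n].shape,np.uint8)
        foot=[F((19*np.cos(t),19*np.sin(t),z)) for t in th for z in(38,48)]
        bar=[F((sx*23,sy*7.5,z)) for sx in(-1,1) for sy in(-1,1) for z in(48,72)]
        for P in(foot,bar):
            q=(px(n,P)-np.array(b[:2])+.5)*S-.5
            cv2.fillConvexPoly(m,cv2.convexHull(q.astype(np.float32)).astype(np.int32),1)
        out[n]=m>0
    return out
def cost(p,names=V):
    r=render(p);return sum((r[n]^(M[n]<75)).mean() for n in names)
for names in(V,["top"],["scene"]):
    r=DE(cost,[(530,570),(-350,-310),(-.4,.4)],args=(names,),popsize=10,maxiter=30,seed=1);print(list(names),r.x,np.degrees(r.x[2]),r.fun)
print([(M[n]<75).sum()/36 for n in V],[ (v.sum()/36) for v in render(r.x).values()])
g=lambda p:toz("top",np.array(p)/10+np.array([245,165])-.45,92)[:2]
A,B,C,D=map(g,((128,155),(225,130),(165,297),(265,268)))
print("clip",A,B,C,D,"w",np.linalg.norm(A-B),np.linalg.norm(C-D),"sep",np.linalg.norm((A+B-C-D)/2),"ctr",(A+B+C+D)/4,"yaw",[np.degrees(np.arctan2(-(u)[0],u[1])) for u in(A-B,C-D)],np.degrees(np.arctan2(*((A+B-C-D)[::-1]))))
E
python3 kf.py
```

```text
['top', 'scene'] [ 5.51699086e+02 -3.31613589e+02 -1.05226113e-01] -6.029012148802549 0.07262108669516076
['top'] [ 5.51774665e+02 -3.31993894e+02 -8.70267788e-02] -4.986267130647946 0.020850480109739368Traceback (most recent call last):
  File "kf.py", line 23, in <module>
    r=DE(cost,[(530,570),(-350,-310),(-.4,.4)],args=(names,),popsize=10,maxiter=30,seed=1);print(list(names),r.x,np.degrees(r.x[2]),r.fun)
    return fun(*args, **kwargs)
    ret = solver.solve()
    next(self)
    ~~~~^^^^^^
    energy = self.func(parameters)
    return self.f(x, *self.args)
           ~~~~~~^^^^^^^^^^^^^^^
  File "kf.py", line 21, in cost
    r=render(p);return sum((r[n]^(M[n]<75)).mean() for n in names)
  File "kf.py", line 16, in render
    q=(px(n,P)-np.array(b[:2])+.5)*S-.5
       ~~^^^^^
  File "h.py", line 12, in px
    K,D,r,t=cal(n); return cv2.projectPoints(np.array(P,float).reshape(-1,1,3),r,t,K,D)[0].reshape(-1,2)
            ~~~^^^
  File "h.py", line 5, in cal
    c=calibration(n); return [np.array(c[k],float) for k in("mtx","distortion","rvec","tvec")]
ValueError: time passes only in moves, steps and waits
```

```bash
sed -i '/^for names/,/^print(\[(M/d' kf.py; python3 kf.py; python3 -m jog '0.3 -0.05 0.06 0 0 0.12;0.7798 -0.1255 0.192 0 0 0.302;0.7798 -0.1255 0.192 0 0 0.302;0.7798 -0.1255 0.192 0 0 0.302;0.7798 -0.1255 0.192 0 0 0.302;0.7798 -0.1255 0.192 0 0 0.302;0.7798 -0.1255 0.192 0 0 0.302;0.7798 -0.1255 0.192 0 0 0.302;0.7798 -0.1255 0.192 0 0 0.302;0.7798 -0.1255 0.192 0 0 0.302;0.7798 -0.1255 0.192 0 0 0.302;0.7798 -0.1255 0.192 0 0 0.302;0.7798 -0.1255 0.192 0 0 0.302;0.7798 -0.1255 0.192 0 0 0.302' 0.1 20
```

```text
clip [566.31723358 215.83879934] [572.56176566 191.52151834] [530.35890835 205.73581175] [537.5827852  180.80984426] w 25.10626089794997 25.951652202464867 sep 36.96400775236078 ctr [551.7051732  198.47649342] yaw [np.float64(14.40202369001225), np.float64(16.162291146945382)] 16.3529202273371
time_s: 2.57
ee_pos: [550.8, -332.6, 140.4]
ee_rot: [180.0, -0.0, -5.5]
force: [0.7, -1.3, 0.2]
gripper_width: 50.2
```

```bash
python3 -m jog '0.002 -0.0016 0.07 0 0 0;0.002 -0.0016 0.12 0 0 0;0.002 -0.0016 0.133 0 0 0;0.002 -0.0016 0.133 0 0 0;0.002 -0.0016 0.133 0 0 0' ; python3 -m jog '0 0 0 0 0 0;0 0 0 0 0 0;0 0 0 0 0 0;0 0 0 0 0 0;0 0 0 0 0 0;0 0 0 0 0 0' -1 25
```

```text
time_s: 2.98
ee_pos: [551.8, -333.1, 75.0]
ee_rot: [179.9, -0.1, -5.6]
force: [0.6, -0.4, 0.5]
gripper_width: 50.1
time_s: 3.48
ee_pos: [552.4, -332.6, 75.5]
ee_rot: [180.0, -0.2, -5.7]
force: [0.3, 2.0, 3.0]
gripper_width: 15.2
```

The grip on the 15 mm bar reads 15.2. Now turning clockwise.

```bash
python3 -m jog '0 0 0 0 0 0.07;0 0 0 0 0 0.14;0 0 0 0 0 0.21;0 0 0 0 0 0.28;0 0 0 0 0 0.35;0 0 0 0 0 0.42;0 0 0 0 0 0.49;0 0 0 0 0 0.56;0 0 0 0 0 0.61;0 0 0 0 0 0.65;0 0 0 0 0 0.65;0 0 0 0 0 0.65'; python3 -c "
from h import *
s=state();print(s['torque'],s['force'],s['gripper_width'])"
```

```text
time_s: 4.48
ee_pos: [551.9, -332.7, 75.6]
ee_rot: [-179.9, -0.1, -64.1]
force: [-1.9, -0.3, 1.3]
gripper_width: 14.9
[ 0.02223814  0.50271468 -0.1071383 ] [-1.88445472 -0.26440524  1.31357118] 14.905174256234526
```

```bash
python3 -m jog '0 0 0 0 0 0.03;0 0 0 0 0 0.03;0 0 0 0 0 0.03'; python3 -c "
from h import *
s=state();print(s['torque'],s['force'],s['gripper_width'])"; python3 -m jog '0 0 0 0 0 0.015;0 0 0 0 0 0.015;0 0 0 0 0 0.015;0 0 0 0 0 0.015' 0.0;python3 -m jog '0 0 -0.15 0 0 0;0 0 -0.25 0 0 0;0 0 -0.3 0 0 0;0 0 -0.3 0 0 0;0 0 -0.3 0 0 0'
```

```text
time_s: 4.73
ee_pos: [551.8, -332.7, 75.6]
ee_rot: [-180.0, -0.1, -66.5]
force: [-1.3, 0.1, 0.7]
gripper_width: 15.0
[0.07544976 0.2243914  0.71305282] [-1.3269419   0.10775094  0.6659614 ] 14.979904891901455
time_s: 5.07
ee_pos: [551.9, -332.7, 75.5]
ee_rot: [-180.0, -0.1, -67.9]
force: [-1.0, -0.1, 0.4]
gripper_width: 39.0
time_s: 5.48
ee_pos: [554.5, -334.2, 233.0]
ee_rot: [-179.5, -0.7, -67.9]
force: [0.8, 0.3, 0.3]
gripper_width: 45.5
```

The stop was reached at 0.71 N·m and a knob angle of about 1.3 rad, and the knob is released. Now going above the clip.

```bash
python3 -m jog '-0.3 -0.12 0 0 0 0.02;-0.989 -0.3956 0.166 0 0 0.062;-0.989 -0.3956 0.166 0 0 0.062;-0.989 -0.3956 0.166 0 0 0.062;-0.989 -0.3956 0.166 0 0 0.062;-0.989 -0.3956 0.166 0 0 0.062;-0.989 -0.3956 0.166 0 0 0.062;-0.989 -0.3956 0.166 0 0 0.062;-0.989 -0.3956 0.166 0 0 0.062;-0.989 -0.3956 0.166 0 0 0.062;-0.989 -0.3956 0.166 0 0 0.062;-0.989 -0.3956 0.166 0 0 0.062;-0.989 -0.3956 0.166 0 0 0.062;-0.989 -0.3956 0.166 0 0 0.062;-0.989 -0.3956 0.166 0 0 0.062;-0.989 -0.3956 0.166 0 0 0.062;-0.989 -0.3956 0.166 0 0 0.062;-0.989 -0.3956 0.166 0 0 0.062' 1 20
python3 - <<'E'
from h import *
s=state();print(s["qpos"],s["ee_pos"],s["ee_rot"])
t=grab_frame("top"); c=grab_frame("scene")
a=cv2.resize(t[165:225,365:500],None,fx=5,fy=5,interpolation=cv2.INTER_CUBIC)[:,:675]
b=cv2.resize(t[150:220,230:310],None,fx=4,fy=4,interpolation=cv2.INTER_CUBIC)
d=cv2.resize(c[200:290,290:380],None,fx=3,fy=3,interpolation=cv2.INTER_CUBIC)
d=np.pad(d,((0,10),(0,675-320-270),(0,0)))
save(np.vstack([a,np.hstack([b,d])]),"above.png")
E
```

```text
time_s: 6.98
ee_pos: [501.2, -60.2, 125.4]
ee_rot: [-176.9, 2.9, -70.2]
force: [-0.5, 0.4, 0.4]
gripper_width: 91.2
[-10.70584623  17.29877102 109.0016331    5.16702538  52.61705474
 146.50595386] [501.19073872 -60.20670221 125.36027837] [-176.89176513    2.93481348  -70.23182018]
```

View pics/above.png

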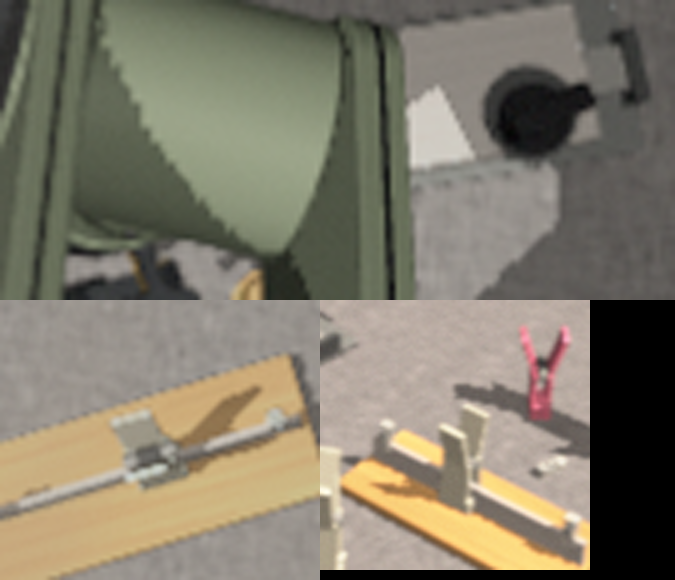

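The wrist stopped at joint 6's limit, short of the clip and with nothing touched. The knob bar now points along the rail (crop (540,100)) and the clip is undisturbed. I'll unwind to the other half-turn.

```bash
cat > go.py <<'E'
from h import *
import sys
x,y,z,yaw=map(float,sys.argv[1:5]);s=state()
R0=R.from_euler("xyz",s["ee_rot"],degrees=True);R1=R.from_euler("xyz",[180,0,yaw],degrees=True)
d=R0.inv().apply(np.array([x,y,z])-s["ee_pos"])/500;r=(R0.inv()*R1).as_rotvec()/(np.pi/2)
print(s["qpos"].round(1) if hasattr(s["qpos"],"round") else s["qpos"],s["force"],"\n",*np.round(d,4),*np.round(r,4))
E
python3 go.py 515 -20 190 16; python3 go.py 551.7 198.5 150 16
```

```text
[-10.7  17.3 109.    5.2  52.7 146.5] [-0.01225792 -0.3098378   0.73279143] 
 -0.0725 -0.0605 -0.123 -0.052 0.001 -0.9584
[-10.7  17.3 109.    5.2  52.7 146.5] [-0.01225792 -0.3098378   0.73279143] 
 -0.4542 -0.2718 -0.0117 -0.052 0.001 -0.9584
```

```bash
python3 -m jog '-0.07 -0.06 -0.123 -0.052 0.001 -0.2;-0.07 -0.06 -0.123 -0.052 0.001 -0.4;-0.07 -0.06 -0.123 -0.052 0.001 -0.95;-0.07 -0.06 -0.123 -0.052 0.001 -0.95;-0.07 -0.06 -0.123 -0.052 0.001 -0.95;-0.07 -0.06 -0.123 -0.052 0.001 -0.95;-0.07 -0.06 -0.123 -0.052 0.001 -0.95;-0.07 -0.06 -0.123 -0.052 0.001 -0.95;-0.07 -0.06 -0.123 -0.052 0.001 -0.95;-0.07 -0.06 -0.123 -0.052 0.001 -0.95;-0.07 -0.06 -0.123 -0.052 0.001 -0.95;-0.07 -0.06 -0.123 -0.052 0.001 -0.95;-0.07 -0.06 -0.123 -0.052 0.001 -0.95;-0.07 -0.06 -0.123 -0.052 0.001 -0.95;-0.07 -0.06 -0.123 -0.052 0.001 -0.95'; python3 go.py 551.7 198.5 150 106.5
```

```text
time_s: 8.33
ee_pos: [515.4, -21.3, 190.1]
ee_rot: [-180.0, 0.0, 15.1]
force: [0.5, -0.5, -0.2]
gripper_width: 91.5
[ -3.7  15.  101.4   0.   63.6  71.3] [ 0.47969476 -0.49960637 -0.16439685] 
 0.1846 -0.4055 0.0802 -0.0001 -0.0001 -1.0157
```

```bash
python3 -m jog '0.08 -0.15 0 0 0 -0.2;0.1846 -0.4055 0.04 0 0 -1;0.1846 -0.4055 0.04 0 0 -1;0.1846 -0.4055 0.04 0 0 -1;0.1846 -0.4055 0.04 0 0 -1;0.1846 -0.4055 0.08 0 0 -1;0.1846 -0.4055 0.08 0 0 -1;0.1846 -0.4055 0.08 0 0 -1;0.1846 -0.4055 0.08 0 0 -1;0.1846 -0.4055 0.08 0 0 -1;0.1846 -0.4055 0.08 0 0 -1;0.1846 -0.4055 0.08 0 0 -1;0.1846 -0.4055 0.08 0 0 -1;0.1846 -0.4055 0.08 0 0 -1;0.1846 -0.4055 0.08 0 0 -1'; python3 go.py 551.7 198.5 92 106.5
```

```text
time_s: 9.58
ee_pos: [551.8, 198.5, 150.1]
ee_rot: [180.0, -0.0, 104.9]
force: [-0.3, 0.0, -0.2]
gripper_width: 91.0
[18.7 23.1 95.4  0.  61.5  3.7] [-0.29656512  0.00818415 -0.15111255] 
 0.0001 -0.0002 0.1161 0.0 -0.0002 -0.0177
```

Over the clip. Descend, then squeeze.

```bash
python3 -m jog '0 0 0.04 0 0 -0.018;0 0 0.08 0 0 -0.018;0 0 0.11 0 0 -0.018;0 0 0.116 0 0 -0.018;0 0 0.116 0 0 -0.018;0 0 0.116 0 0 -0.018'; python3 -m jog '0 0 0 0 0 0;0 0 0 0 0 0;0 0 0 0 0 0;0 0 0 0 0 0;0 0 0 0 0 0;0 0 0 0 0 0;0 0 0 0 0 0;0 0 0 0 0 0;0 0 0 0 0 0;0 0 0 0 0 0' -1 30; python3 go.py 551.7 198.5 200 106.5
```

```text
time_s: 10.08
ee_pos: [552.4, 198.6, 92.7]
ee_rot: [179.9, -0.0, 106.5]
force: [0.0, 0.4, 1.0]
gripper_width: 91.0
time_s: 10.92
ee_pos: [553.0, 198.9, 93.6]
ee_rot: [179.8, -0.0, 106.5]
force: [-4.0, -1.7, 11.6]
gripper_width: 27.5
[18.7 26.3 99.3  0.  54.2  2.2] [-3.99565964 -1.66457567 11.59535582] 
 0.0001 -0.0021 -0.2127 0.0017 -0.0003 -0.0004
```

```bash
python3 -m jog '0 0 0 0 0 0;0 0 0 0 0 0;0 0 0 0 0 0;0 0 0 0 0 0;0 0 0 0 0 0'; python3 go.py 551.7 198.5 200 106.5
```

```text
time_s: 11.33
ee_pos: [553.0, 198.9, 93.8]
ee_rot: [179.8, -0.0, 106.5]
force: [-1.4, -1.2, 4.6]
gripper_width: 18.7
[18.6 26.3 99.3  0.  54.2  2.2] [-1.43127661 -1.17513802  4.555674  ] 
 0.0001 -0.0022 -0.2123 0.0018 -0.0003 -0.0004
```

The width is down to 18.7, which means fully squeezed (stop at about 20). Lift.

```bash
python3 -m jog '0 0 -0.02 0 0 0;0 0 -0.05 0 0 0;0 0 -0.09 0 0 0;0 0 -0.14 0 0 0;0 0 -0.19 0 0 0;0 0 -0.24 0 0 0;0 0 -0.27 0 0 0;0 0 -0.28 0 0 0;0 0 -0.28 0 0 0;0 0 -0.28 0 0 0'; python3 go.py 551.5 -190 234 99.2
python3 - <<'E'
from h import *
t=grab_frame("top"); c=grab_frame("scene")
p=px("scene",[551,199,200])[0].astype(int);print(p)
d=cv2.resize(c[p[1]-50:p[1]+90,p[0]-60:p[0]+80],None,fx=4,fy=4,interpolation=cv2.INTER_CUBIC)
save(d,"lift.png")
E
```

```text
time_s: 12.17
ee_pos: [552.2, 198.6, 232.9]
ee_rot: [179.9, -0.0, 106.5]
force: [-0.1, -0.2, -0.7]
gripper_width: 18.6
[18.6 19.4 88.4  0.  72.1  2.2] [-0.12009328 -0.17917983 -0.72068393] 
 -0.7449 -0.2215 -0.0027 0.0008 -0.0003 0.0807
[338 209]
```

View pics/lift.png

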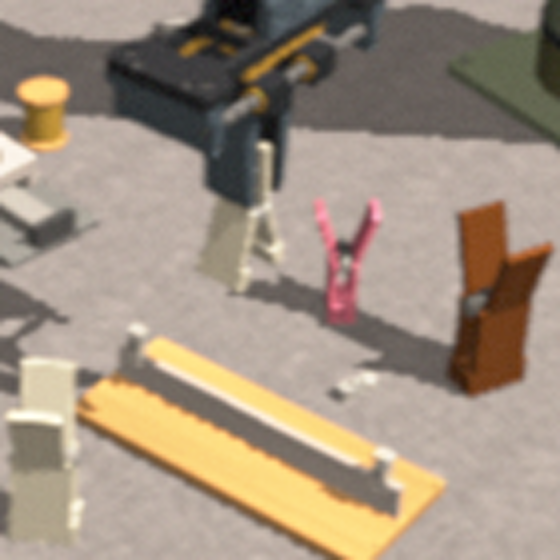

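The clip is off the rack, squeezed open at crop (240,220). Next is the carry to above the card.

```bash
python3 -m jog '-0.03 -0.01 0 0 0 0.005;-0.09 -0.027 0 0 0 0.01;-0.15 -0.045 0 0 0 0.02;-0.21 -0.0625 0 0 0 0.025;-0.27 -0.08 0 0 0 0.03;-0.33 -0.098 0 0 0 0.035;-0.39 -0.116 0 0 0 0.04;-0.45 -0.134 0 0 0 0.05;-0.51 -0.152 0 0 0 0.06;-0.57 -0.17 0 0 0 0.065;-0.63 -0.187 0 0 0 0.07;-0.68 -0.202 0 0 0 0.08;-0.72 -0.214 0 0 0 0.08;-0.745 -0.2215 0 0 0 0.08;-0.745 -0.2215 0 0 0 0.08;-0.745 -0.2215 0 0 0 0.08'; python3 go.py 551.5 -190 162 99.2
cat > ov2.py <<'E'
from ov import *
import sys
s=state();p=s["ee_pos"];yaw=s["ee_rot"][2]-90
F=frame((559,-240),9.2);G=frame(p,yaw);h=p[2]-80
card=box(-1.5,0,1.5,100,50,105)
cl=[((sx*17,-17,h+5),(sx*17,17,h+5)) for sx in(-1,1)]+[((0,-17,h+50),(0,17,h+50)),((-10,-13,h+92),(-10,13,h+92)),((10,-13,h+92),(10,13,h+92)),((0,0,h),(0,0,h+50))]
ims=[]
for n,b,sc in(("top",(370,150,470,215),6),("scene",(225,115,312,205),6)):
    im=crop(n,b,sc)
    if len(sys.argv)>2: draw(n,im,card,F,np.array(b[:2]),sc,(0,255,0));draw(n,im,cl,G,np.array(b[:2]),sc,(255,0,0))
    ims.append(im)
H=max(i.shape[0] for i in ims)
save(np.hstack([np.pad(i,((0,H-i.shape[0]),(0,0),(0,0))) for i in ims]),sys.argv[1],0.71)
E
python3 ov2.py card1.png 1
```

```text
time_s: 13.6
ee_pos: [550.9, -189.8, 231.1]
ee_rot: [-179.9, -0.1, 99.2]
force: [-0.9, 0.2, -1.4]
gripper_width: 18.5
[-20.2  19.3  89.    0.1  71.9 -29.4] [-0.93364484  0.19534923 -1.43779756] 
 -0.0008 0.0014 0.1383 -0.0012 -0.0013 0.0
```

View pics/card1.png

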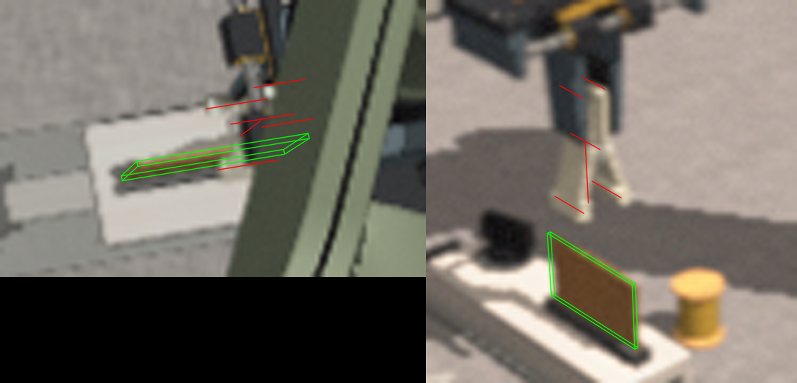

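In the scene view the clip hangs open over the card. It sits about 3–5 mm lower than drawn, consistent with a TCP-to-origin distance of 82 mm. I'll lower it to TCP z ≈ 165.

```bash
python3 -m jog '-0.001 0.0014 0.01 -0.001 -0.001 0;-0.001 0.0014 0.02 -0.001 -0.001 0;-0.001 0.0014 0.035 -0.001 -0.001 0;-0.001 0.0014 0.05 -0.001 -0.001 0;-0.001 0.0014 0.065 -0.001 -0.001 0;-0.001 0.0014 0.075 -0.001 -0.001 0;-0.001 0.0014 0.085 -0.001 -0.001 0;-0.001 0.0014 0.095 -0.001 -0.001 0;-0.001 0.0014 0.105 -0.001 -0.001 0;-0.001 0.0014 0.115 -0.001 -0.001 0;-0.001 0.0014 0.124 -0.001 -0.001 0;-0.001 0.0014 0.132 -0.001 -0.001 0;-0.001 0.0014 0.132 -0.001 -0.001 0;-0.001 0.0014 0.132 -0.001 -0.001 0;-0.001 0.0014 0.132 -0.001 -0.001 0'; python3 go.py 551.5 -190 165 99.2
python3 - <<'E'
from ov import *
b=(235,120,312,205);save(np.hstack([crop("scene",b,5),crop("top",(375,155,450,240),5)[:425]]),"card2.png")
for n in("scene","top"):
  for q in("clip","card_edge","clip_handles"): print(n,q,[(np.round(d["location"]).tolist(),round(d["confidence"],2)) for d in tip_of(q,n)][:5])
E
```

```text
time_s: 14.95
ee_pos: [552.0, -189.3, 165.9]
ee_rot: [180.0, 0.0, 99.3]
force: [-0.0, 0.2, -0.8]
gripper_width: 18.7
[-20.1  22.   94.6   0.   63.3 -29.4] [-0.01610373  0.24518063 -0.84795464] 
 -0.0013 -0.0012 0.0017 0.0005 0.0002 0.0012
scene clip [([400.0, 252.0], 0.79), ([264.0, 182.0], 0.75), ([290.0, 291.0], 0.64), ([358.0, 237.0], 0.49), ([326.0, 168.0], 0.28)]
scene card_edge [([266.0, 170.0], 0.71)]
scene clip_handles [([290.0, 259.0], 0.95), ([403.0, 219.0], 0.95), ([262.0, 156.0], 0.74), ([369.0, 217.0], 0.67)]
top clip [([272.0, 139.0], 0.96), ([254.0, 262.0], 0.7), ([300.0, 252.0], 0.53), ([419.0, 184.0], 0.52)]
top card_edge [([420.0, 187.0], 0.77)]
top clip_handles [([265.0, 127.0], 0.69), ([430.0, 178.0], 0.62), ([245.0, 262.0], 0.61), ([421.0, 185.0], 0.17)]
```

View pics/card2.png

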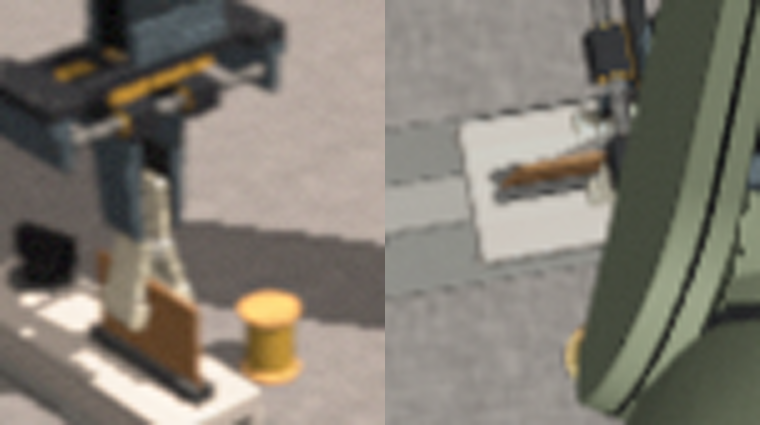

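The scene crop shows the front jaw before the card (125,300), the card passing between the jaws and the rear jaw behind it. The top crop has the jaws at (590,120) and (600,185), with the card edge line (about 157) midway. One numeric check and a wait for stillness remain.

```bash
python3 -m jog '0 0 0 0 0 0;0 0 0 0 0 0;0 0 0 0 0 0;0 0 0 0 0 0;0 0 0 0 0 0;0 0 0 0 0 0'; python3 - <<'E'
from h import *
print("clip tri",tri({"scene":[264,182],"top":[419,184]}).round(),"card tri",tri({"scene":[266,170],"top":[420,187]}).round())
y=np.array([-.16,.987]);x=np.array([.987,.16])
f=lambda p:toz("top",np.array(p)/5+np.array([375-77,155])+.0,0)
g=lambda p,z:toz("top",(np.array(p)-[385,0])/5+[375,155]-.4,z)
a,b=g((590,120),90),g((600,187),90);e=g((560,160),105)
m=(a+b)/2;print("jaws",a,b,"mid x-card rel edge pt",(m-e)[:2]@x)
s=state();print(s["time_s"],s["ee_pos"],s["ee_rot"],s["force"],s["torque"],s["gripper_width"],np.abs(s["qvel"]).max())
job_done()
E
```

```text
time_s: 15.85
ee_pos: [551.8, -189.2, 165.7]
ee_rot: [180.0, 0.0, 99.3]
force: [-1.0, 1.1, -1.6]
gripper_width: 18.9
clip tri [ 554. -187.   84.] card tri [ 543. -182.  124.]
jaws [ 568.90954832 -178.92814099   90.        ] [ 535.21337548 -182.90779053   90.        ] mid x-card rel edge pt 2.38920106470405
15.85 [ 551.82864067 -189.18679278  165.74620098] [1.79968480e+02 1.21533713e-02 9.93164206e+01] [-0.96777809  1.1104536  -1.57929964] [-0.01865273 -0.08542846 -0.02328773] 18.850691325775024 0.11507383083232532
the job is handed in; nothing more can be done
```

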